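Find the tin lid that rocks and press it home

ROBOT

A 6-joint arm with a two-finger parallel gripper is mounted at the origin on the work surface. World frame = base frame: x ahead of the robot, y to its left, z up, the work surface at z = 0. Lengths are in m, angles in rad, forces in N, time in s.
With the tool pointing down it reaches from about 0.35 to 0.85 m from the base axis. Payload 8.1 kg.
Tool frame: the origin (TCP) lies at the very end of the fingers, on their centre line; the grasp point (between the pads) lies 19 mm behind it; z points along the fingers, y is the line along which they close (so a half turn about z gives the same grasp; the last joint's range is limited). The gripper opens to 93 mm and grips with 3 to 60 N. Pads are 15 mm wide; open, the fingers measure 128 mm over their backs; the gripper's body (75 mm by 188 mm) begins 65 mm behind the grasp point.
Start: joints at [-1.325, 0.13, 1.488, -0, 1.523, -0.085], TCP at [0.195, -0.567, 0.219] pointing down, gripper open.
Joint ranges: [-2.96, 2.96], [-0.89, 2.26], [0.02, 2.5], [-1.34, 4.48], [0, 2.73], [-2.66, 2.66]. Speed limits (rad/s): [2.39, 2.39, 2.79, 3.14, 3.14, 3.14].

INTERFACE

Orientations are given as a unit quaternion [w, x, y, z].
In Python, from plant import observe, get_image, camera_model, r gives the robot as it stands.
- The arm moves only by the tool send_rows, never from a script. Its argument "moves" is a list that holds one entry, the list of rows, each a list of 5 numbers: the shift along the tool's x, y, z in units of 25 mm (1.0 is 25 mm), then the turn about the tool's z in units of 5 degrees (1.0 is 5 degrees), then the opening, from 0 (shut) to 1 (fully open). In form: [[[dx, dy, dz, spin, jaw], ...]]. A call has 1 to 12 rows; each row shifts and turns the commanded pose from where the row before left it, along the tool's axes as they then stand; what a row does not reach is not made up. A row lasts 1/12 s, in which the tool goes at most 41.7 mm and 7.16 degrees, less where a joint would pass 70% of its speed; a pose out of reach is approached as far as the arm can. A call with a number of a shift or a turn outside -1 to 1 is refused whole. A call with a gripper value outside its range is refused whole. The fingers move at their own pace and stop on an object; "newtons" is the grip in N (left out, the last holds). Time passes only in rows, so rows that do not move let the fingers close. It gives the time, the measured TCP pose, the force, the opening and the grip force at its end, in the units of the state.
- observe(): the state, without advancing time (a new reading comes with each control period).
- get_image(name): name is "scene" or "top" or "wrist"; returns (picture, depth): 480x640x3 uint8, red, green, blue; 480x640 float32, m along the optical axis (not along the pixel's ray), 0 where there is no reading.
- camera_model(name): a dict with "fov_y" (degrees; the focal length in pixels is half the picture's height over the tangent of half this angle, whatever the lens; pixels are square), "cx", "cy" (the principal point, pixels), "dist_coeffs" ([k1, k2, p1, p2, k3] as OpenCV has them; the pictures are not rectified), "xyz" and "attitude" of the camera in the world; the wrist camera has in their place "hand_eye" (4x4, takes a point from camera to tool coordinates, whose origin is the TCP and whose axes are the flange's). Camera axes: x right, y down, z forward; pixel columns grow to the right and rows downward; lengths in m; the calibration is good to about 2 mm. A picture is of the moment at which its call begins: read the wrist's pose just before it. camera_model takes no time and is no camera call.
- r.close_job(): hands the job in; it is judged then, once.
The state is a dict: "time": time; "joints": joint angles; "qd": joint speeds; "effort": joint torques, N m; "tcp_pos": TCP position; "ee_rot": TCP orientation; "force": force on the tool from outside, world axes, zero at the start; "ft_torque": the same for the moment, N m; "gripper_width": finger opening in m; "grip_force": force on a finger pad.
Only numpy, scipy, OpenCV 4.12 (cv2) and the standard library are available. Lean on these libraries where they do the work, as an engineer would, in place of code of your own. Each camera call takes 0.05 s, during which the arm holds its last target. There are 200 camera calls.

TASK

One of the four identical aluminium tins in the tray has a lid that is not fully down: press lightly near the edge of the lids in turn until you find the one that tips under the fingertip, then press that lid in its middle until it is fully down and level like the others. Finish still holding it: the program ends with the fingertip pressing down on that lid. Only touch the lids, do not lift or take any off, and leave the other things where they are.

Things in the scene. Friction and masses are not known exactly. Their poses are not given: they have to be found in the camera images.
- lid_1: plain round aluminium lid of one of four identical tins (the numbers tell nothing of place or state). Disc 72 mm across, 7 mm thick, a shiny round inset on top, with a plug 61 mm across and 6 mm long below it in the tin's mouth. Origin on its axis at the disc's underside, so the flat top is 7 mm above it; z square to the lid. Fully down, the underside is on the tin's rim, 36 mm above the dresser
- lid_2: plain round aluminium lid of one of four identical tins (the numbers tell nothing of place or state). Disc 72 mm across, 7 mm thick, a shiny round inset on top, with a plug 61 mm across and 6 mm long below it in the tin's mouth. Origin on its axis at the disc's underside, so the flat top is 7 mm above it; z square to the lid. Fully down, the underside is on the tin's rim, 36 mm above the dresser
- lid_3: plain round aluminium lid of one of four identical tins (the numbers tell nothing of place or state). Disc 72 mm across, 7 mm thick, a shiny round inset on top, with a plug 61 mm across and 6 mm long below it in the tin's mouth. Origin on its axis at the disc's underside, so the flat top is 7 mm above it; z square to the lid. Fully down, the underside is on the tin's rim, 36 mm above the dresser
- lid_4: plain round aluminium lid of one of four identical tins (the numbers tell nothing of place or state). Disc 72 mm across, 7 mm thick, a shiny round inset on top, with a plug 61 mm across and 6 mm long below it in the tin's mouth. Origin on its axis at the disc's underside, so the flat top is 7 mm above it; z square to the lid. Fully down, the underside is on the tin's rim, 36 mm above the dresser
- tray: white ceramic tray 250 x 420 mm, rim 20 mm, floor 6 mm high, fixed; origin under its centre. The four tins (69 mm across) are fixed in it. One lid stands 3 mm high on a stiff 12 mm wide pad amid its tin: pressed under 5 N some 28 mm from its middle it tips 0.1 rad (let go, it may stay part tipped); over 10 N at its middle slides it down to stay. The others do not give
- ring_cone: glass ring cone standing in the tray, 44 mm wide and 62 mm tall; origin at the centre of its underside; leave it alone
- watch: steel watch with its bracelet closed under it, lying in the tray, 70 x 38 mm, 25 mm high; origin at the centre of its underside; leave it alone
- cream_jar: small amber glass jar with a white cap in the tray, 40 mm wide and 36 mm tall, not one of the tins; origin at the centre of its underside; leave it alone
- comb: black plastic comb 150 mm long (along its y), 27 mm wide, 4 mm thick, on the dresser; origin at the middle of its underside; leave it alone
- scent_bottle: glass scent bottle on the dresser, 48 mm wide, 100 mm tall; origin at the centre of its underside; leave it alone
- hairbrush: wooden hairbrush 220 mm long (along its x), 60 mm wide and 31 mm high, lying bristles down on the dresser; origin under its neck; leave it alone
Mind the look-alikes: they are no part of the job. What is shaped like the lid_4 but purple or turquoise is not meant.

How it is judged:
On the way, in this order (a step that is already met when the one before it is completed fails the run):
1. the loose lid has been tipped by a press near its edge (more than 0.05 rad) (((angle between lid_1's own z axis and vertical above 0.05 rad and contact force between the fingers and lid_1 above 0.05 N) or (angle between lid_2's own z axis and vertical above 0.05 rad and contact force between the fingers and lid_2 above 0.05 N) or (angle between lid_3's own z axis and vertical above 0.05 rad and contact force between the fingers and lid_3 above 0.05 N) or (angle between lid_4's own z axis and vertical above 0.05 rad and contact force between the fingers and lid_4 above 0.05 N))), for 0.1 s.
2. that lid is fully down and level, like the other three, with the fingertip pressing on it (height (world z) of lid_1 between 0.0335 and 0.0374 m and angle between each of lid_1, lid_2, lid_3, lid_4's own z axis and vertical below 0.03 rad and height (world z) of lid_2 between 0.0335 and 0.0374 m and height (world z) of lid_3 between 0.0335 and 0.0374 m and height (world z) of lid_4 between 0.0335 and 0.0374 m and ((distance of lid_1 from where it was at the start of the episode above 0.002 m and contact force between the fingers and lid_1 above 1.5 N) or (distance of lid_2 from where it was at the start of the episode above 0.002 m and contact force between the fingers and lid_2 above 1.5 N) or (distance of lid_3 from where it was at the start of the episode above 0.002 m and contact force between the fingers and lid_3 above 1.5 N) or (distance of lid_4 from where it was at the start of the episode above 0.002 m and contact force between the fingers and lid_4 above 1.5 N))), for 0.2 s.
At the end, for the whole second after the job is handed in: All four lids are down on their tins (underside of the disc within 1.4 mm of its seat at 36 mm above the dresser) and level within 0.03 rad, and a finger presses with more than 1.5 N on the lid that went down (it has moved more than 2 mm since the start) (all of step 2); the arm keeps its last pose, push and grip.
It fails at once if a lid is lifted (8 mm above its seat) or comes off its tin (height (world z) of any of lid_1, lid_2, lid_3, lid_4 above 0.044 m or height (world z) of any of lid_1, lid_2, lid_3, lid_4 below 0.03 m).
It fails at once if another thing is moved by more than 20 mm (distance of any of ring_cone, watch, cream_jar, comb, scent_bottle, hairbrush from where it was at the start of the episode above 0.02 m).
It also fails if it takes over 58 s, if anything falls off the work surface, if the arm or the gripper's body presses on something with over 40 N, if the wrist force passes 120 N, or if a joint passes its speed limit or range.

## Working session

There is one attempt and no reset: what is moved stays moved. The work goes in short steps, Python scripts to look and compute and a tool call to move; the robot and the scene stay as the last step left them, time stands still between calls to the robot, and variables do not carry over. Pictures are saved under pics/ and viewed, at most 10 in all, crops included, and the job is handed in when it is done.

Besides the shell and the picture viewer there is one more tool, called after ">>>" as name([rows], argument=value, ...), one row to a line, values as JSON. send_rows: Moves the arm, as the interface text tells. Shifts and turns lie within -1 to 1; 1 stands for 25 mm of shift or 5 degrees of turn. Its arguments: {"type":"object","properties":{"moves":{"type":"array"},"newtons":{"type":"number"}},"required":["moves"]}

```bash
mkdir -p pics; ls; python3 - <<'E'
from plant import observe,get_image,camera_model
import cv2,json,numpy as np
for n in("top","scene"):
    p,d=get_image(n); cv2.imwrite(f"pics/{n}0.png",p[:,:,::-1]); np.save(f"pics/{n}0.npy",d); print(n,camera_model(n))
print(camera_model("wrist")); print(observe())
E
```

```text
pics
top {'fov_y': 51.11210577050415, 'cx': 320.8433439205072, 'cy': 243.94320266986261, 'dist_coeffs': array([-0.13223274,  0.        ,  0.        ,  0.        ,  0.        ]), 'xyz': array([ 0.37606014, -0.00353341,  1.38461117]), 'attitude': array([-0.02757866,  0.71279926, -0.70001312,  0.03373825])}
scene {'fov_y': 47.61265198240307, 'cx': 315.8186349058489, 'cy': 238.16158734203168, 'dist_coeffs': array([-0.08769603,  0.        ,  0.        ,  0.        ,  0.        ]), 'xyz': array([1.52040957e+00, 1.29710460e-03, 7.74353763e-01]), 'attitude': array([-0.31796999,  0.62920833,  0.62605133, -0.33324418])}
{'fov_y': 60.64705828314583, 'cx': 320.1412126273952, 'cy': 237.73542789943426, 'dist_coeffs': array([0.03014131, 0.        , 0.        , 0.        , 0.        ]), 'hand_eye': array([[-1.55391643e-04, -9.61850302e-01, -2.73576263e-01,
         7.62345320e-02],
       [ 9.99999641e-01, -3.77504480e-04,  7.59244275e-04,
        -8.45834388e-04],
       [-8.33555601e-04, -2.73576047e-01,  9.61850015e-01,
        -1.66585698e-01],
       [ 0.00000000e+00,  0.00000000e+00,  0.00000000e+00,
         1.00000000e+00]])}
{'time': 0.1, 'joints': array([-1.32539923e+00,  1.31113671e-01,  1.48913644e+00, -4.33152046e-06,
        1.52300419e+00, -8.54242794e-02]), 'qd': array([ 8.17540914e-05, -4.13208407e-03, -2.47458911e-03,  5.67467825e-04,
        5.44049005e-05, -1.82276537e-03]), 'effort': array([ 6.07994389e-04, -5.61344433e+01, -4.93094265e+01,  7.70585239e-02,
        2.92923313e-02, -8.30971908e-05]), 'tcp_pos': array([ 0.19477511, -0.56697366,  0.21769424]), 'ee_rot': array([-8.27997867e-04,  9.86350458e-01,  1.64657475e-01, -6.85403176e-05]), 'force': array([ 0.21317515, -0.48254941, -0.02802135]), 'ft_torque': array([0.02118261, 0.01187865, 0.0212586 ]), 'grip_force': 0.0, 'gripper_width': 0.0932054736259422}
```

View pics/top0.png

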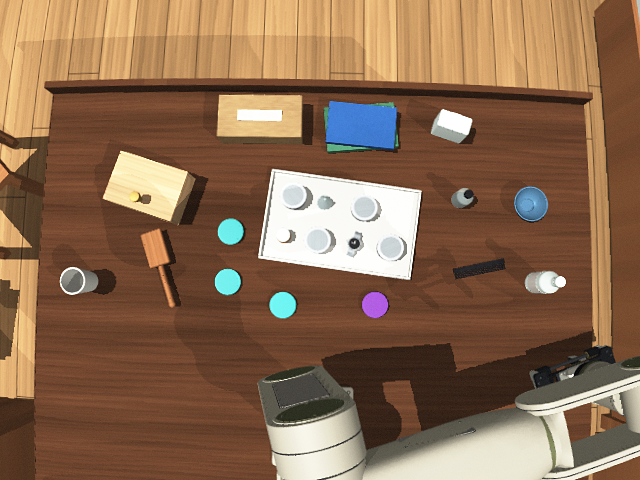

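View pics/scene0.png

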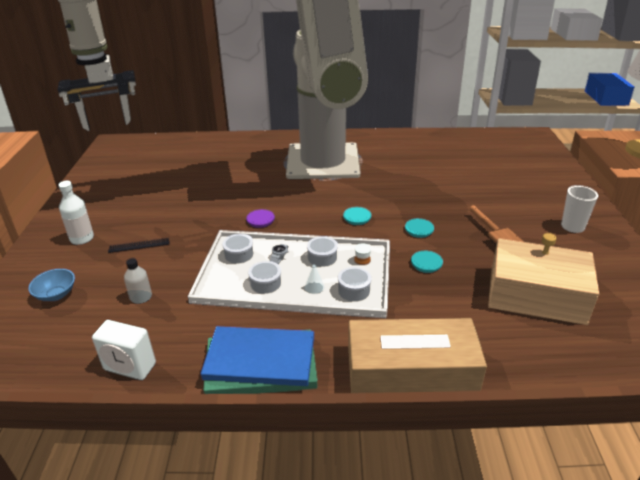

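The top view shows the tray with four grey tins at about (294,196), (365,208), (319,240) and (391,247). The turquoise discs at (231,231), (228,282) and (283,305) and the purple one at (375,305) are the look-alikes. The cream jar is at (285,236), the ring cone at (325,202) and the watch at (355,243).

```bash
cat > h.py <<'E'
import numpy as np,cv2
from scipy.spatial.transform import Rotation as R
from plant import observe,get_image,camera_model
def q2R(q): return R.from_quat([q[1],q[2],q[3],q[0]]).as_matrix()
def cam(name,st=None):
    m=camera_model(name); f=240/np.tan(np.radians(m['fov_y']/2))
    K=np.array([[f,0,m['cx']],[0,f,m['cy']],[0,0,1.]])
    if name=='wrist':
        T=np.eye(4);T[:3,:3]=q2R(st['ee_rot']);T[:3,3]=st['tcp_pos'];T=T@m['hand_eye'];return K,m['dist_coeffs'],T[:3,:3],T[:3,3]
    return K,m['dist_coeffs'],q2R(m['attitude']),np.array(m['xyz'])
def rays(c,uv):
    n=cv2.undistortPoints(np.array(uv,float).reshape(-1,1,2),c[0],c[1]).reshape(-1,2)
    return np.c_[n,np.ones(len(n))]
def plane(c,uv,z):
    d=rays(c,uv)@c[2].T; return c[3]+d*((z-c[3][2])/d[:,2])[:,None]
def cloud(c,D):
    v,u=np.mgrid[:480,:640]; r=rays(c,np.c_[u.ravel(),v.ravel()])
    return (r*D.reshape(-1,1)@c[2].T+c[3]).reshape(480,640,3)
E
python3 - <<'E'
from h import *
c=cam('top'); D=np.load('pics/top0.npy'); P=cloud(c,D)
print("tray floor z",np.median(P[225:230,345:350,2]))
for u,v in[(294,196),(365,208),(319,240),(391,247)]:
    w=np.zeros((480,640),bool);w[v-22:v+22,u-22:u+22]=1
    m=((P[...,2]>.036)&(P[...,2]<.056)&w).astype(np.uint8)
    k=max(cv2.findContours(m,0,2)[0],key=cv2.contourArea); (x,y),r=cv2.minEnclosingCircle(k); M=cv2.moments(k)
    uv=(M['m10']/M['m00'],M['m01']/M['m00'])
    a=P[v-10:v+10,u-10:u+10,2]
    print(uv,r,plane(c,[uv],.043)[0].round(4),a.mean().round(5),a.std().round(5))
E
```

```text
tray floor z 0.007308396135190076
(292.32517006802715, 194.95612244897958) 13.147193908691406 [0.6246 0.0654 0.043 ] 0.04931 0.06712
(363.64170940170936, 207.03247863247861) 13.285429954528809 [ 0.5953 -0.1283  0.043 ] 0.04304 0.00646
(316.6124556308486, 239.30364633752822) 13.259625434875488 [ 0.5051 -0.0026  0.043 ] 0.04278 0.00664
(389.995829323067, 246.52518447224895) 13.324865341186523 [ 0.4893 -0.2005  0.043 ] 0.04715 0.06707
```

>>> send_rows([
  [[0,0,0,0.95,0],[0,0,0,0.95,0],[0,0,0,0.95,0],[0,0,0,0.95,0],[0.7,-1,0,0,0],[0.7,-1,0,0,0],[0.7,-1,0,0,0],[0.7,-1,0,0,0],[0.7,-1,0,0,0],[0.7,-1,0,0,0],[0.7,-1,0,0,0],[0.7,-1,0,0,0]],
], newtons=20)

```text
time: 1.1
tcp_pos: [0.3355, -0.3661, 0.2182]
ee_rot: [-0.0, 1.0, -0.001, -0.0]
force: [0.5, -0.2, -0.3]
gripper_width: 0.0174
grip_force: 0.0
```

>>> send_rows([
  [[0.7,-1,0,0,0],[0.7,-1,0,0,0],[0.7,-1,0,0,0],[0.7,-1,0,0,0],[0.7,-1,0,0,0],[0.7,-1,0,0,0],[0.7,-1,0,0,0],[0,0,0,0,0],[0,0,0,0,0]],
])

```text
time: 1.85
tcp_pos: [0.458, -0.1914, 0.2182]
ee_rot: [-0.0, 1.0, 0.001, -0.0]
force: [-0.4, -0.6, 1.1]
gripper_width: 0.0004
grip_force: 0.0
```

```bash
python3 - <<'E'
from h import *
st=observe(); p,d=get_image('wrist'); cv2.imwrite('pics/w1.png',p[:,:,::-1]); np.save('pics/w1.npy',d)
print(st['time'],st['tcp_pos'],q2R(st['ee_rot']).round(3),st['force'],st['gripper_width'],st['joints'])
c=cam('wrist',st)
for g in[(.6246,.0654),(.5953,-.1283),(.5051,-.0026),(.4893,-.2005)]:
    X=(np.array([*g,.043])-c[3])@c[2]
    print(g,cv2.projectPoints(X.reshape(1,3),np.zeros(3),np.zeros(3),c[0],c[1])[0].ravel())
E
```

```text
1.85 [ 0.45802708 -0.19135254  0.21819114] [[ 1.     0.002 -0.001]
 [ 0.002 -1.     0.   ]
 [-0.001 -0.    -1.   ]] [-0.41126724 -0.62628962  1.12602639] 0.0004220249718681734 [-4.99023762e-01 -1.51866233e-01  1.76924732e+00 -5.24180940e-05
  1.52512920e+00  1.06938708e+00]
(0.6246, 0.0654) [-36.57426012 -15.07089186]
(0.5953, -0.1283) [237.77783533  35.16729501]
(0.5051, -0.0026) [ 88.44446669 156.19126974]
(0.4893, -0.2005) [332.06497198 176.84823065]
```

View pics/w1.png

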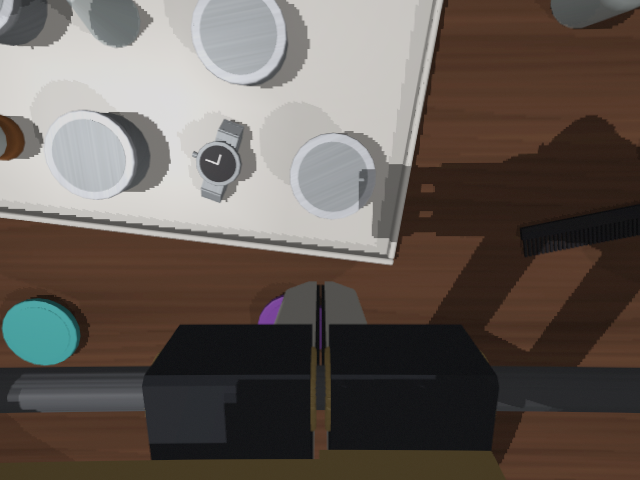

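The wrist view matches: lids at (332,176), (238,35) and (90,155) are plain grey aluminium with insets. The fourth is off to the upper left. Next I press the first lid near its robot-side edge.

>>> send_rows([
  [[0.12,0.36,1,0,0],[0,0,1,0,0],[0,0,1,0,0],[0,0,1,0,0],[0,0,1,0,0],[0,0,1,0,0],[0,0,0.5,0,0],[0,0,0,0,0],[0,0,0,0,0],[0,0,0,0,0]],
])

```text
time: 2.73
tcp_pos: [0.461, -0.2028, 0.0574]
ee_rot: [0.0, 1.0, -0.001, 0.001]
force: [0.8, 0.1, 0.6]
gripper_width: 0.0002
grip_force: 0.0
```

>>> send_rows([
  [[0,0,0.12,0,0],[0,0,0.12,0,0],[0,0,0,0,0],[0,0,0,0,0]],
])

```text
time: 3.07
tcp_pos: [0.4608, -0.2017, 0.0504]
ee_rot: [0.0, 1.0, -0.0, 0.0]
force: [-0.5, -0.1, -0.7]
gripper_width: 0.0005
grip_force: 0.0
```

>>> send_rows([
  [[0,0,0.1,0,0],[0,0,0.1,0,0],[0,0,0,0,0],[0,0,0,0,0]],
])

```text
time: 3.4
tcp_pos: [0.4605, -0.2015, 0.0448]
ee_rot: [-0.0, 1.0, -0.0, -0.0]
force: [-0.2, 0.4, 0.7]
gripper_width: 0.0004
grip_force: 0.0
```

>>> send_rows([
  [[0,0,0.04,0,0],[0,0,0,0,0],[0,0,0,0,0]],
])

```text
time: 3.65
tcp_pos: [0.4607, -0.2017, 0.0441]
ee_rot: [-0.0, 1.0, -0.0, -0.0]
force: [-0.5, -0.0, -1.2]
gripper_width: 0.0006
grip_force: 0.0
```

>>> send_rows([
  [[0,0,0.04,0,0],[0,0,0,0,0],[0,0,0,0,0]],
])

```text
time: 3.9
tcp_pos: [0.4609, -0.2018, 0.0433]
ee_rot: [0.0, 1.0, -0.0, 0.0]
force: [0.5, -0.1, 1.3]
gripper_width: 0.0005
grip_force: 0.6
```

>>> send_rows([
  [[0,0,0.04,0,0],[0,0,0,0,0],[0,0,0,0,0]],
])

```text
time: 4.15
tcp_pos: [0.4609, -0.2018, 0.0432]
ee_rot: [0.0, 1.0, -0.0, 0.0]
force: [-4.3, 2.0, 10.2]
gripper_width: 0.0001
grip_force: 5.6
```

>>> send_rows([
  [[0,0,-0.8,0,0],[0,0,-0.8,0,0],[0.85,-0.59,0,0,0],[0.85,-0.59,0,0,0],[0.85,-0.59,0,0,0],[0.85,-0.59,0,0,0],[0.85,-0.59,0,0,0],[0,0,0.7,0,0],[0,0,0.55,0,0],[0,0,0,0,0],[0,0,0,0,0]],
])

```text
time: 5.07
tcp_pos: [0.5649, -0.1278, 0.049]
ee_rot: [-0.001, 1.0, -0.001, -0.002]
force: [0.4, -0.3, 0.9]
gripper_width: 0.0007
grip_force: 0.0
```

>>> send_rows([
  [[0,0,0.06,0,0],[0,0,0.06,0,0],[0,0,0,0,0],[0,0,0,0,0]],
])

```text
time: 5.4
tcp_pos: [0.5672, -0.1284, 0.0485]
ee_rot: [0.0, 1.0, -0.001, 0.0]
force: [-0.2, -0.7, 0.8]
gripper_width: 0.0007
grip_force: 0.0
```

>>> send_rows([
  [[0,0,0.06,0,0],[0,0,0.04,0,0],[0,0,0,0,0],[0,0,0,0,0]],
])

```text
time: 5.73
tcp_pos: [0.5669, -0.128, 0.0453]
ee_rot: [-0.0, 1.0, -0.0, -0.0]
force: [-0.2, 0.0, -0.5]
gripper_width: 0.0002
grip_force: 0.0
```

>>> send_rows([
  [[0,0,0.06,0,0],[0,0,0,0,0],[0,0,0,0,0]],
])

```text
time: 5.98
tcp_pos: [0.5669, -0.1279, 0.0437]
ee_rot: [-0.0, 1.0, -0.0, -0.0]
force: [0.5, 0.0, -0.6]
gripper_width: 0.0003
grip_force: 0.0
```

>>> send_rows([
  [[0,0,0.04,0,0],[0,0,0,0,0],[0,0,0,0,0]],
])

```text
time: 6.23
tcp_pos: [0.5672, -0.1281, 0.0433]
ee_rot: [0.0, 1.0, -0.0, 0.0]
force: [-1.7, 0.9, 4.5]
gripper_width: 0.0005
grip_force: 2.3
```

>>> send_rows([
  [[0,0,-0.8,0,0],[0,0,-0.8,0,0],[-0.6,-0.837,0,0,0],[-0.6,-0.837,0,0,0],[-0.6,-0.837,0,0,0],[-0.6,-0.837,0,0,0],[-0.6,-0.837,0,0,0],[-0.6,-0.837,0,0,0],[0,0,0.7,0,0],[0,0,0.6,0,0],[0,0,0,0,0],[0,0,0,0,0]],
])

```text
time: 7.23
tcp_pos: [0.4762, -0.0022, 0.0497]
ee_rot: [-0.0, 1.0, -0.0, -0.001]
force: [0.3, 0.0, -0.3]
gripper_width: 0.0001
grip_force: 0.0
```

>>> send_rows([
  [[0,0,0.04,0,0],[0,0,0.04,0,0],[0,0,0,0,0],[0,0,0,0,0]],
])

```text
time: 7.57
tcp_pos: [0.4776, -0.0026, 0.0489]
ee_rot: [0.0, 1.0, -0.001, 0.0]
force: [-0.5, 0.2, -0.2]
gripper_width: 0.0003
grip_force: 0.0
```

>>> send_rows([
  [[0,0,0.05,0,0],[0,0,0,0,0],[0,0,0,0,0],[0,0,0,0,0]],
])

```text
time: 7.9
tcp_pos: [0.4771, -0.0024, 0.0471]
ee_rot: [0.0, 1.0, -0.0, -0.0]
force: [-0.5, -0.3, 0.1]
gripper_width: 0.0003
grip_force: 0.0
```

>>> send_rows([
  [[0,0,0.06,0,0],[0,0,0,0,0],[0,0,0,0,0]],
])

```text
time: 8.15
tcp_pos: [0.477, -0.0024, 0.0455]
ee_rot: [-0.0, 1.0, -0.0, -0.0]
force: [-0.1, 0.7, 0.1]
gripper_width: 0.0003
grip_force: 0.0
```

>>> send_rows([
  [[0,0,0.06,0,0],[0,0,0,0,0],[0,0,0,0,0]],
])

```text
time: 8.4
tcp_pos: [0.477, -0.0024, 0.044]
ee_rot: [0.0, 1.0, -0.0, -0.0]
force: [-0.5, 0.5, 0.2]
gripper_width: 0.0003
grip_force: 0.0
```

>>> send_rows([
  [[0,0,0.06,0,0],[0,0,0,0,0],[0,0,0,0,0]],
])

```text
time: 8.65
tcp_pos: [0.4774, -0.0024, 0.0433]
ee_rot: [0.0, 1.0, -0.0, 0.0]
force: [-4.2, -0.6, 5.2]
gripper_width: 0.0002
grip_force: 3.2
```

>>> send_rows([
  [[0,0,-0.8,0,0],[0,0,-0.8,0,0],[0.954,-0.54,0,0,0],[0.954,-0.54,0,0,0],[0.954,-0.54,0,0,0],[0.954,-0.54,0,0,0],[0.954,-0.54,0,0,0],[0,0,0.7,0,0],[0,0,0.5,0,0],[0,0,0,0,0],[0,0,0,0,0],[0,0,0,0,0]],
])

```text
time: 9.65
tcp_pos: [0.5957, 0.0646, 0.0526]
ee_rot: [0.0, 1.0, -0.001, -0.0]
force: [-0.6, -0.0, 0.7]
gripper_width: 0.0007
grip_force: 0.0
```

>>> send_rows([
  [[0,0,0.06,0,0],[0,0,0.06,0,0],[0,0,0,0,0],[0,0,0,0,0]],
])

```text
time: 9.98
tcp_pos: [0.5965, 0.0649, 0.0501]
ee_rot: [0.0, 1.0, -0.001, 0.0]
force: [0.4, -0.5, 0.0]
gripper_width: 0.0005
grip_force: 0.0
```

>>> send_rows([
  [[0,0,0.06,0,0],[0,0,0,0,0],[0,0,0,0,0]],
])

```text
time: 10.23
tcp_pos: [0.5963, 0.065, 0.0481]
ee_rot: [0.0, 1.0, -0.0, -0.0]
force: [0.8, 0.4, -0.2]
gripper_width: 0.0007
grip_force: 0.0
```

>>> send_rows([
  [[0,0,0.06,0,0],[0,0,0,0,0],[0,0,0,0,0]],
])

```text
time: 10.48
tcp_pos: [0.5963, 0.065, 0.0465]
ee_rot: [0.0, 1.0, -0.0, -0.0]
force: [0.3, 0.1, 0.3]
gripper_width: 0.0004
grip_force: 0.0
```

>>> send_rows([
  [[0,0,0.04,0,0],[0,0,0,0,0],[0,0,0,0,0]],
])

```text
time: 10.73
tcp_pos: [0.5964, 0.065, 0.0456]
ee_rot: [-0.0, 1.0, -0.0, -0.0]
force: [0.7, -1.0, -0.3]
gripper_width: 0.0005
grip_force: 0.0
```

>>> send_rows([
  [[0,0,0.04,0,0],[0,0,0,0,0],[0,0,0,0,0]],
])

```text
time: 10.98
tcp_pos: [0.5965, 0.065, 0.0447]
ee_rot: [-0.0, 1.0, -0.0, 0.0]
force: [0.2, 0.4, 0.1]
gripper_width: -0.0
grip_force: 0.3
```

>>> send_rows([
  [[0,0,0.03,0,0],[0,0,0,0,0],[0,0,0,0,0]],
])

```text
time: 11.23
tcp_pos: [0.5966, 0.0651, 0.0444]
ee_rot: [-0.0, 1.0, -0.0, 0.0]
force: [-2.4, 0.3, 3.3]
gripper_width: 0.0006
grip_force: 2.5
```

>>> send_rows([
  [[0,0,0.02,0,0],[0,0,0,0,0],[0,0,0,0,0]],
])

```text
time: 11.48
tcp_pos: [0.5967, 0.065, 0.0443]
ee_rot: [-0.0, 1.0, -0.0, 0.0]
force: [-4.2, 1.0, 7.8]
gripper_width: 0.0005
grip_force: 4.3
```

```bash
python3 - <<'E'
from h import *
st=observe(); print(st['time'],st['tcp_pos'],st['force'])
for n in('wrist','scene'):
    p,d=get_image(n); cv2.imwrite(f'pics/{n}2.png',p[:,:,::-1]); np.save(f'pics/{n}2.npy',d)
st=observe(); print(st['tcp_pos'],st['force'])
a=cv2.imread('pics/scene2.png')[220:310,180:400]; a=cv2.resize(a,None,fx=3.6,fy=3.6,interpolation=2)
cv2.imwrite('pics/both.png',a)
# slope from wrist depth
c=cam('wrist',st);P=cloud(c,np.load('pics/wrist2.npy'))
for n,g in zip("ABCD",[(.6246,.0654),(.5953,-.1283),(.5051,-.0026),(.4893,-.2005)]):
    m=(np.hypot(P[...,0]-g[0],P[...,1]-g[1])<.032)&(abs(P[...,2]-.043)<.015)&(P[...,0]>.61)
    if m.sum()>300:
        A=np.c_[P[m][:,0]-g[0],P[m][:,1]-g[1],np.ones(m.sum())]; s=np.linalg.lstsq(A,P[m][:,2],rcond=None)[0]; print(n,m.sum(),s.round(4))
E
```

```text
11.4833 [0.59667315 0.06503903 0.04425337] [-4.16182791  1.0167661   7.83897291]
[0.59666393 0.06509939 0.04426348] [-2.91684079  0.85097953  7.93695803]
A 14072 [ 0.1005 -0.0082  0.0471]
```

View pics/both.png

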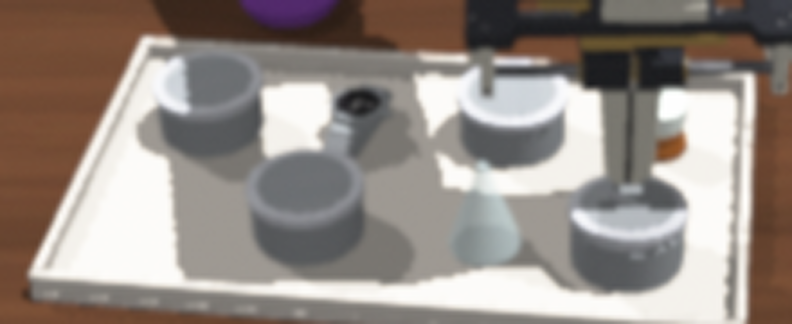

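The crop shows the fingertip on the near-right tin's lid (about (630,200) in the crop), which is tipped. Wrist depth gives a slope of 0.10 rad, so this is the loose lid. Next I press its middle.

>>> send_rows([
  [[0,0,-0.5,0,0],[0,0,-0.1,0,0],[0.56,0,0,0,0],[0.56,0,0,0,0],[0,0,0,0,0],[0,0,0.2,0,0],[0,0,0.2,0,0],[0,0,0,0,0],[0,0,0,0,0]],
])

```text
time: 12.33
tcp_pos: [0.6231, 0.065, 0.0473]
ee_rot: [0.0, 1.0, -0.0, -0.001]
force: [-0.7, 0.4, -0.3]
gripper_width: 0.0007
grip_force: 0.0
```

>>> send_rows([
  [[0,0,0.06,0,0],[0,0,0.06,0,0],[0,0,0.04,0,0],[0,0,0,0,0],[0,0,0,0,0]],
])

```text
time: 12.75
tcp_pos: [0.6244, 0.065, 0.0453]
ee_rot: [0.0, 1.0, -0.0, 0.0]
force: [-3.3, -0.5, 6.9]
gripper_width: 0.0006
grip_force: 3.2
```

>>> send_rows([
  [[0,0,0.04,0,0],[0,0,0.04,0,0],[0,0,0,0,0],[0,0,0,0,0]],
])

```text
time: 13.08
tcp_pos: [0.6244, 0.065, 0.0435]
ee_rot: [-0.0, 1.0, -0.0, 0.0]
force: [-4.7, 0.3, 8.0]
gripper_width: 0.0009
grip_force: 4.0
```

>>> send_rows([
  [[0,0,0.04,0,0],[0,0,0.02,0,0],[0,0,0,0,0],[0,0,0,0,0],[0,0,0,0,0]],
])

```text
time: 13.5
tcp_pos: [0.6245, 0.065, 0.0433]
ee_rot: [0.0, 1.0, -0.0, 0.0]
force: [-9.3, -0.9, 19.0]
gripper_width: 0.0006
grip_force: 8.6
```

```bash
python3 - <<'E'
from h import *
st=observe(); print(st['time'],st['tcp_pos'],st['force'])
p,d=get_image('wrist')
c=cam('wrist',st);P=cloud(c,d)
for n,g in zip("ABCD",[(.6246,.0654),(.5953,-.1283),(.5051,-.0026),(.4893,-.2005)]):
    m=(np.hypot(P[...,0]-g[0],P[...,1]-g[1])<.032)&(abs(P[...,2]-.043)<.015)&(P[...,0]>.636)
    if m.sum()>300:
        A=np.c_[P[m][:,0]-g[0],P[m][:,1]-g[1],np.ones(m.sum())]; s=np.linalg.lstsq(A,P[m][:,2],rcond=None)[0]; print(n,m.sum(),s.round(4))
E
```

```text
13.5 [0.62446598 0.0650124  0.04325064] [-9.30475182 -0.88650516 19.01179499]
A 4676 [-0.0093 -0.0021  0.044 ]
```

```bash
python3 -c "
from plant import r,observe
print(r.close_job()); print(observe()['force'])"
```

```text
the job is handed in; nothing more can be done
None
the job is handed in; nothing more can be done
```

I found the loose lid on the fourth tin tried (at about x 0.624, y 0.065), tipped it about 0.1 rad at its edge, then pressed it down level; the job was handed in with the fingertip pressing at about 19 N, and no verdict was returned.

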